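# Clip the teak cover onto the ice tray

## Task

Fit the pale teak cover back on the steel ice tray: set it down over the four white snap posts so that each stands in its slot, and let go of the handle. Then press the cover down beside one corner after another until all four posts have clicked through and it sits fully home on each. Never push with more than 28 N, or a post may crack, and leave everything standing around it undisturbed.

Things in the scene. Friction and masses are not known exactly. Their poses are not given: they have to be found in the camera images.
- tray: Shallow steel ice tray screwed to the trolley top, 138 mm (its x) by 192 mm (its y), walls 15 mm high. Origin: centre of its underside. At x = +-55, y = +-82 mm in its frame stand four grey round pillars, 25 mm across, their tops (seats) 30 mm above the trolley, each with a white split snap post on it.
- tray_seat (a point): Centre of the tray, level with the four seats, 30 mm above the trolley; axes as the tray's. Each post rises 16 mm above its seat: two springy barbed prongs, 21 mm across at the barbs (6 mm up), 13 mm at the top; they guide a slot that is up to 2 mm off. Rubber bushes let each post sink some mm under load (2 N to start, then 1.1 N per mm) before it bottoms hard.
- cover: Loose pale teak-slatted cover, 148 mm (its x) by 200 mm (its y), 8 mm thick, about 0.26 kg, bow handle in the middle. Origin: centre of its underside. Fits either way round. A post clicks through at 8 to 20 N pushed beside its slot (55 mm from the centre line in x, 54 mm in y is a good spot), after sinking; all four at once need too much. Do neighbouring corners in turn. Clicked corners spring back up.
- cover_grip (a point): Centre of the cover's steel handle bar, 38 mm above the cover's underside. The bar runs 70 mm along the cover's y, is 10 mm wide (x) and 9 mm high, with 25 mm free under it. Axes as the cover's.
- slot_a (a point): Centre of slot a, level with the cover's top face, at (+55, +82) mm in the cover's frame. A 26 mm square recess in the wood shows a dark steel keeper plate with a slot 13 mm (cover x) by 17 mm (cover y). Fully home it lies 8 mm above tray_seat; resting on its barb, not yet clicked, about 18 mm.
- slot_b (a point): Centre of slot b, level with the cover's top face, at (+55, -82) mm in the cover's frame. A 26 mm square recess in the wood shows a dark steel keeper plate with a slot 13 mm (cover x) by 17 mm (cover y). Fully home it lies 8 mm above tray_seat; resting on its barb, not yet clicked, about 18 mm.
- slot_c (a point): Centre of slot c, level with the cover's top face, at (-55, -82) mm in the cover's frame. A 26 mm square recess in the wood shows a dark steel keeper plate with a slot 13 mm (cover x) by 17 mm (cover y). Fully home it lies 8 mm above tray_seat; resting on its barb, not yet clicked, about 18 mm.
- slot_d (a point): Centre of slot d, level with the cover's top face, at (-55, +82) mm in the cover's frame. A 26 mm square recess in the wood shows a dark steel keeper plate with a slot 13 mm (cover x) by 17 mm (cover y). Fully home it lies 8 mm above tray_seat; resting on its barb, not yet clicked, about 18 mm.
- glass: Stemless smoky grey glass, 84 mm across, 98 mm high, between the robot and the work. Bystander. Origin: centre of its underside.
- jigger: Double-cone steel jigger, 46 mm across, 85 mm high, beyond the work. Bystander. Origin: centre of its underside.
- ice_bucket: Frosted glass ice bucket with a steel flip-top lid, shut, 154 mm across, 180 mm high, at the right. Bystander. Origin: centre of its underside.
- citrus_press: Wooden citrus press at the left, base 260 x 75 mm, 75 mm high; its hinged lever lies open past the far end (470 mm long and up to 180 mm high with it). Bystander. Origin: centre of its underside.
Not all that is in view belongs to the job. What is shaped like the cover but orange, purple or red is not meant.

How it is judged:
By the outcome, as a careful person would: the job done as asked, in the order asked, and still so for the second after the job is handed in, with the robot touching nothing.
It also fails if it takes over 72 s, if anything falls off the work surface, if the arm or the gripper's body presses on something with over 40 N, if the wrist force passes 120 N, or if a joint passes its speed limit or range.

## Robot

A 7-joint arm with a two-finger parallel gripper is mounted at the origin on the work surface. World frame = base frame: x ahead of the robot, y to its left, z up, the work surface at z = 0. Lengths are in mm, angles in rad, forces in N, time in s.
With the tool pointing down it reaches from about 400 to 900 mm from the base axis. Payload 5.5 kg.
Tool frame: the origin (TCP) lies midway between the tips of the shut fingers; the grasp point (between the pads) lies 19 mm behind it; z points along the fingers, y is the line along which they close (so a half turn about z gives the same grasp; the last joint's range is limited). The gripper opens to 92 mm and grips with 3 to 60 N. Pads are 19 mm wide; open, the fingers measure 130 mm over their backs; the gripper's body (75 mm by 190 mm) begins 47 mm behind the grasp point.
Start: joints at [-0.993, 0.501, -0.427, 1.55, 0.221, 1.138, -0.21], TCP at [201.219, 618.07, 226.729] pointing down, gripper open.
Joint ranges: [-2.88, 2.88], [-0.31, 2.03], [-1.54, 1.56], [0.2, 2.42], [-1.41, 4.55], [0.19, 2.02], [-2.57, 2.57]. Speed limits (rad/s): [2.57, 2.57, 3.14, 3.14, 3.14, 3.14, 3.14].

## Interface

Orientations are given as a unit quaternion [w, x, y, z].
In Python, from cell import robot, vision, spotter gives the robot as it stands.
- The arm moves only by the shell command python3 -m jog 'ROWS' [OPENING]. ROWS is JSON, a list of rows, each an object of numbers: "dx", "dy", "dz": the shift along the tool's x, y, z in mm; "twist": the turn about the tool's z in degrees. In form: [{"dx": .., "dy": .., "dz": .., "twist": ..}, ...]. A call has 1 to 12 rows; each row is the pose to reach, as a shift and turn from the pose commanded when the call began, along the tool's axes at that moment; what a row does not reach only later rows make up. A row lasts 1/10 s, in which the tool goes at most 50 mm and 8.59 degrees, less where a joint would pass 70% of its speed; a pose out of reach is approached as far as the arm can. A call with a gripper value outside its range is refused whole. OPENING is the closure, from 0 (fully open) to 1 (shut), set as the call begins (- or left out, the last holds). The fingers move at their own pace and stop on an object; the grip force is fixed at half the most. Time passes only in rows, so rows that repeat a pose let the fingers close. It gives the time, the measured TCP pose, the force, the opening and the grip force at its end, in the units of the state.
- robot.observe(): the state, without advancing time (a new reading comes with each control period).
- vision.grab_frame(name): name is "scene" or "side" or "wrist"; returns a dict with "frame" (420x560x3 uint8, red, green, blue), "camera_matrix" (3x3 intrinsics, pixels), "extrinsics" (4x4, takes a point from world to camera coordinates). Camera axes: x right, y down, z forward; pixel columns grow to the right and rows downward; lengths in mm; the calibration is good to about 2 mm. The wrist camera is an equidistant fisheye: a pixel r from the principal point sees the ray r / f radians off the axis. A picture is of the moment at which its call begins. There is no depth.
- robot.job_done(): hands the job in; it is judged then, once.
Trained networks look in a picture, given as the dict that the camera call returned (one of the last four; its "shot" number tells which), for a name from the list of things; names that differ only in an ending like _2 or _b are one class to them, and where a whole thing is asked for, a point or a joint stands for the part that bears it (a point fixed in the world has none). Each returns a list of dicts, best first, with "p" (0 to 1); they miss things now and then, are a little off and sometimes report something else, mostly with a low value. They report only what shows in the picture. A call takes as long as a camera call. They do not tell look-alikes from the thing itself.
- spotter.find_in(picture, name): "xyz" ([x, y, z] in mm, in the coordinates of the camera as it stood for that picture, good to about 4 mm: the middle of the surface that is visible of it).
- spotter.cut_out(picture, name): "region" (420x560 bool, what is visible of it).
The state is a dict: "t": time; "qpos": joint angles; "qvel": joint speeds; "effort": joint torques, N m; "ee_pos": TCP position; "eef_rot": TCP orientation; "contact_force": force on the tool from outside, world axes, zero at the start; "torque": the same for the moment, N m; "width": finger opening in mm; "grasp_force": force on a finger pad.
Only numpy, scipy, OpenCV 4.12 (cv2) and the standard library are available. Lean on these libraries where they do the work, as an engineer would, in place of code of your own. Each camera call takes 0.05 s, during which the arm holds its last target. There are 200 camera calls.

## Working session

There is one attempt and no reset: what is moved stays moved. The work goes in short steps, Python scripts to look and compute and a shell command to move; the robot and the scene stay as the last step left them, time stands still between calls to the robot, and variables do not carry over. Pictures are saved under pics/ and viewed, at most 10 in all, crops included, and the job is handed in when it is done.

```bash
mkdir -p pics; ls
cat > h.py <<'E'
import numpy as np, cv2
from cell import robot, vision, spotter
def save(p,n): cv2.imwrite('pics/'+n,cv2.cvtColor(p['frame'],cv2.COLOR_RGB2BGR))
def toworld(p,c):
    E=np.array(p['extrinsics']); return E[:3,:3].T@(np.array(c)-E[:3,3])
def find(p,n,k=3):
    return [(round(d['p'],2),toworld(p,d['xyz']).round(1).tolist()) for d in spotter.find_in(p,n)[:k]]
def ray(p,u,v,z,fish=False):
    K=np.array(p['camera_matrix']);E=np.array(p['extrinsics'])
    x=(u-K[0,2])/K[0,0];y=(v-K[1,2])/K[1,1]
    if fish:
        r=np.hypot(x,y); s=np.sin(r)/max(r,1e-9); d=np.array([x*s,y*s,np.cos(r)])
    else: d=np.array([x,y,1.])
    R=E[:3,:3];o=-R.T@E[:3,3];d=R.T@d
    return o+d*(z-o[2])/d[2]
def proj(p,X,fish=False):
    K=np.array(p['camera_matrix']);E=np.array(p['extrinsics'])
    c=E[:3,:3]@np.array(X,float)+E[:3,3]
    if fish:
        r=np.hypot(c[0],c[1]);th=np.arctan2(r,c[2]);q=c[:2]/max(r,1e-9)*th
    else: q=c[:2]/c[2]
    return np.array([K[0,0]*q[0]+K[0,2],K[1,1]*q[1]+K[1,2]])
E
python3 - <<'E'
from h import *
s=robot.observe();print(s['ee_pos'],s['eef_rot'],s['contact_force'],s['width'])
for c in ('scene','side','wrist'):
    p=vision.grab_frame(c);save(p,c+'0.png')
    for n in ('tray','cover','cover_grip','slot_a','glass','jigger','ice_bucket','citrus_press'):
        print(c,n,find(p,n,4))
a=[cv2.imread('pics/%s0.png'%c) for c in ('scene','side')]
cv2.imwrite('pics/m0.png',cv2.resize(np.hstack(a),None,fx=.71,fy=.71))
E
```

```text
pics
[201.07092753 617.39802713 225.69968028] [-1.82373990e-04  1.56721664e-01  9.87642358e-01 -9.27536734e-04] [ 0.39009339 -0.49396492 -0.23796083] 91.8547886735918
scene tray [(0.69, [526.8, 195.3, -1.0])]
scene cover [(0.8, [279.9, 254.5, 4.9]), (0.78, [538.0, -185.5, 7.2]), (0.73, [309.9, -215.1, 4.1]), (0.59, [637.9, -453.3, 4.4])]
scene cover_grip [(0.98, [307.0, -214.3, 2.5]), (0.97, [633.8, -456.0, 3.9]), (0.81, [279.4, 259.6, 7.4]), (0.57, [540.0, -185.1, 0.3])]
scene slot_a [(0.85, [637.0, -455.1, 9.2]), (0.8, [307.5, -210.9, 9.0]), (0.62, [275.5, 257.4, 8.3]), (0.56, [541.5, -189.7, 5.0])]
scene glass [(0.73, [413.9, 19.5, 63.0])]
scene jigger [(0.71, [723.4, 13.8, 39.3])]
scene ice_bucket [(0.87, [408.6, -442.7, 109.6]), (0.28, [480.1, 489.1, 32.4])]
scene citrus_press [(0.97, [479.4, 490.2, 32.8]), (0.58, [411.9, 20.6, 62.8]), (0.24, [540.3, -186.7, 3.2])]
side tray [(0.64, [377.3, 30.6, 65.7])]
side cover [(0.88, [288.2, -210.6, 5.3]), (0.88, [613.5, -457.1, 12.4]), (0.84, [267.5, 256.7, 6.3]), (0.81, [532.5, -189.6, 5.6])]
side cover_grip [(0.87, [529.0, -185.7, 8.2]), (0.86, [622.2, -457.7, 9.1]), (0.57, [290.4, -211.4, 9.5])]
side slot_a [(0.93, [289.8, -208.6, 10.9]), (0.79, [261.2, 259.9, 4.7]), (0.72, [524.6, -188.0, 6.5]), (0.69, [620.7, -455.3, 11.0])]
side glass [(0.83, [377.1, 31.3, 66.9]), (0.26, [524.5, -184.4, 6.6])]
side jigger [(0.78, [712.0, 14.9, 43.6]), (0.52, [526.5, -185.4, 8.3])]
side ice_bucket [(0.64, [361.1, -433.5, 133.7]), (0.18, [525.2, -185.7, 6.6])]
side citrus_press [(0.84, [425.0, 494.7, 32.4])]
wrist tray []
wrist cover []
wrist cover_grip []
wrist slot_a []
wrist glass []
wrist jigger []
wrist ice_bucket []
wrist citrus_press [(0.62, [312.6, 500.3, 31.0])]
```

View pics/scene0.png

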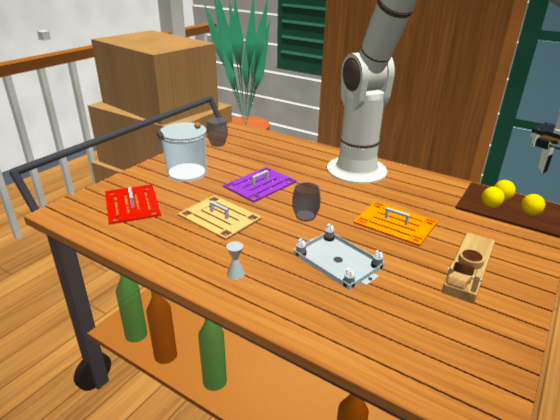

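View pics/side0.png

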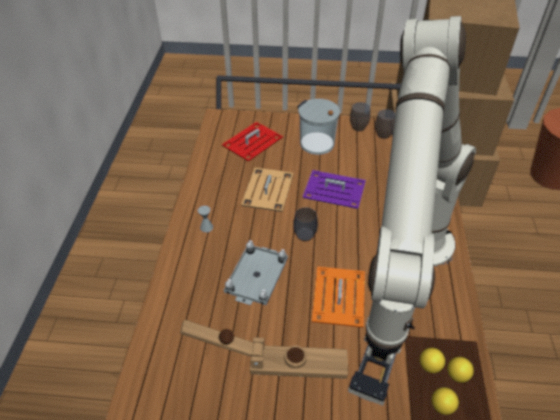

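Scene and side views show the pale cover at scene px (220,215) ≈ (540,-187) mm, and the tray at (340,258) ≈ (527,195) mm. The glass is at (306,201) px and the press at (470,265) px. Next I need the yaws.

```bash
cat >> h.py <<'E'
def rect(p,name,z,near,fish=False,k=4):
    out=[]
    for d in spotter.cut_out(p,name)[:k]:
        m=d['region'].astype(np.uint8)
        cs=cv2.findContours(m,cv2.RETR_EXTERNAL,cv2.CHAIN_APPROX_NONE)[0]
        c=max(cs,key=cv2.contourArea)[:,0,:]
        w=np.array([ray(p,u,v,z,fish)[:2] for u,v in c],np.float32)
        r=cv2.minAreaRect(w)
        if np.hypot(*(np.array(r[0])-near))<80: out.append((round(d['p'],2),np.round(r[0],1),np.round(r[1],1),round(r[2],1)))
    return out
def tool(dxyz):
    from scipy.spatial.transform import Rotation as R
    q=robot.observe()['eef_rot']; return R.from_quat(np.r_[q[1:],q[0]]).inv().apply(dxyz).round(1)
E
python3 - <<'E'
from h import *
for c in ('scene','side'):
    p=vision.grab_frame(c)
    print(c,rect(p,'cover',8,(540,-187)),rect(p,'tray',15,(527,195)))
print(tool([339,-804,0]))
E
```

```text
scene [(0.6, array([ 538.6, -194.2]), array([205.6, 151.7]), 84.5)] [(0.9, array([525.1, 191.4]), array([242. , 182.4]), 77.0)]
side [(0.8, array([ 527.6, -197. ]), array([213. , 151.7]), 82.6)] [(0.64, array([521.9, 195.1]), array([227.3, 142.7]), 74.8)]
[-571.3 -659.5   -0. ]
```

```bash
python3 -m jog '[{"dx":-35,"dy":-40,"dz":-30},{"dx":-70,"dy":-80,"dz":-60},{"dx":-105,"dy":-120,"dz":-60},{"dx":-140,"dy":-160,"dz":-60},{"dx":-175,"dy":-200,"dz":-60},{"dx":-210,"dy":-240,"dz":-60},{"dx":-245,"dy":-280,"dz":-60},{"dx":-280,"dy":-320,"dz":-60}]' 0
```

```text
schema error: expected keys dx, dy, dz, twist
```

```bash
python3 -m jog '[{"dx":-35,"dy":-40,"dz":-30,"twist":4},{"dx":-70,"dy":-80,"dz":-60,"twist":9},{"dx":-105,"dy":-120,"dz":-60,"twist":14},{"dx":-140,"dy":-160,"dz":-60,"twist":18},{"dx":-175,"dy":-200,"dz":-60,"twist":23},{"dx":-210,"dy":-240,"dz":-60,"twist":28},{"dx":-245,"dy":-280,"dz":-60,"twist":32},{"dx":-280,"dy":-320,"dz":-60,"twist":37},{"dx":-315,"dy":-360,"dz":-60,"twist":42},{"dx":-350,"dy":-400,"dz":-60,"twist":47},{"dx":-385,"dy":-440,"dz":-60,"twist":52}]' 0
python3 - <<'E'
from h import *
s=robot.observe();print(s['qpos'],s['ee_pos'],s['eef_rot']);print(tool(np.array([535,-190,286])-s['ee_pos']))
E
```

```text
t: 2.75
ee_pos: [412.6, 123.0, 287.2]
eef_rot: [0.0, 0.575, 0.818, 0.001]
contact_force: [0.3, 1.1, -0.1]
width: 91.8
grasp_force: 0.0
[-3.42008604e-01  7.56199201e-03 -9.95558255e-03  2.00492233e+00
 -2.86264443e-05  1.12766736e+00 -6.79548398e-03] [412.63360278 122.95400757 287.23994522] [3.68925223e-04 5.75176526e-01 8.18028998e-01 6.21145455e-04]
[-335.9    9.3    1.2]
```

```bash
python3 -m jog '[{"dx":-48,"dy":1,"dz":0,"twist":4},{"dx":-96,"dy":2,"dz":0,"twist":8},{"dx":-144,"dy":4,"dz":0,"twist":12},{"dx":-192,"dy":5,"dz":0,"twist":16},{"dx":-240,"dy":7,"dz":0,"twist":20},{"dx":-288,"dy":8,"dz":0,"twist":24},{"dx":-336,"dy":9,"dz":0,"twist":26},{"dx":-336,"dy":9,"dz":0,"twist":26},{"dx":-336,"dy":9,"dz":0,"twist":26}]' 0
python3 - <<'E'
from h import *
p=vision.grab_frame('wrist');save(p,'w1.png')
print(find(p,'cover'),find(p,'cover_grip'),find(p,'slot_a',6));print(rect(p,'cover',8,(535,-190),True))
print(robot.observe()['qpos'].round(2),[tool([1,0,0])])
E
```

```text
t: 3.65
ee_pos: [535.1, -189.1, 286.2]
eef_rot: [-0.0, 0.744, 0.668, -0.0]
contact_force: [-0.2, 0.7, 0.2]
width: 91.4
grasp_force: 0.0
[(0.95, [628.4, -399.0, 6.4]), (0.67, [310.4, -205.8, 10.6]), (0.64, [529.1, -195.6, 11.8])] [(0.8, [621.0, -403.1, 7.3]), (0.64, [311.2, -204.1, 9.0])] [(0.8, [531.0, -192.5, 8.9]), (0.77, [308.6, -198.4, 11.3]), (0.65, [207.1, 146.6, 4.4]), (0.6, [629.9, -404.7, 6.4]), (0.35, [375.3, 11.7, 63.9])]
[(0.93, array([ 529.9, -199. ]), array([203.1, 149.7]), 83.4)]
[ 0.03  0.27  0.31  1.71 -0.09  1.17  0.27] [array([0.1, 1. , 0. ])]
```

View pics/w1.png

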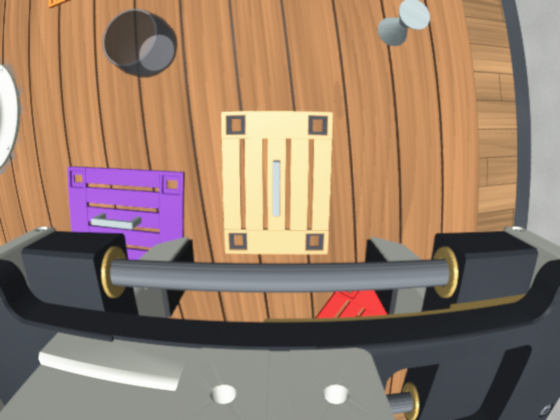

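The wrist view shows the cover whole: recesses at px (235,125), (317,125), (237,241), (315,241), and the handle bar centred near (277,188).

Run:
```python
from h import *
p=vision.grab_frame('wrist')
q=np.array([ray(p,u,v,8,True)[:2] for u,v in [(235.5,125),(317.5,125),(237.5,241),(315,241)]]);print(q.round(1),q.mean(0))
g=cv2.cvtColor(p['frame'],cv2.COLOR_RGB2HSV)[150:225,255:300]
m=(g[...,1]<60);yy,xx=np.nonzero(m);print(m.sum(),xx.mean()+255,yy.mean()+150,xx.min(),xx.max(),yy.min(),yy.max())
h=[ray(p,u,v,42,True)[:2] for u,v in [(xx.mean()+255,yy.mean()+150),(277,161),(277,216)]];print(np.round(h,1))
s=robot.observe();print(s['ee_pos'])
c=(h[0]);print(c,tool(np.r_[c,0]-np.r_[s['ee_pos'][:2],0]))
```

```text
[[ 484.9 -108.7]
 [ 594.2 -120.2]
 [ 466.7 -271.3]
 [ 577.5 -282.7]] [ 530.80697942 -195.72791399]
445 275.5078651685393 190.43820224719101 17 24 13 68
[[ 530.  -197.2]
 [ 535.7 -160.2]
 [ 528.3 -230.7]]
[ 535.39401773 -186.41554285  286.94376832]
[ 529.95168751 -197.20470633] [-11.3  -4.3  -0. ]
```

```bash
python3 -m jog '[{"dx":-5,"dy":-3,"dz":45,"twist":0},{"dx":-10,"dy":-5,"dz":90,"twist":0},{"dx":-10,"dy":-5,"dz":135,"twist":0},{"dx":-10,"dy":-5,"dz":180,"twist":0},{"dx":-10,"dy":-5,"dz":220,"twist":0},{"dx":-10,"dy":-5,"dz":245,"twist":0},{"dx":-10,"dy":-5,"dz":260,"twist":0},{"dx":-10,"dy":-5,"dz":265,"twist":0},{"dx":-10,"dy":-5,"dz":265,"twist":0}]' 0; python3 -m jog '[{"dx":0,"dy":0,"dz":0,"twist":0},{"dx":0,"dy":0,"dz":0,"twist":0},{"dx":0,"dy":0,"dz":0,"twist":0},{"dx":0,"dy":0,"dz":0,"twist":0},{"dx":0,"dy":0,"dz":0,"twist":0},{"dx":0,"dy":0,"dz":0,"twist":0},{"dx":0,"dy":0,"dz":0,"twist":0},{"dx":0,"dy":0,"dz":0,"twist":0}]' 1
```

```text
t: 4.85
ee_pos: [529.7, -197.2, 22.0]
eef_rot: [0.0, 0.743, 0.669, 0.0]
contact_force: [-0.9, -1.0, -0.1]
width: 92.2
grasp_force: 0.0
t: 5.65
ee_pos: [529.3, -197.3, 21.6]
eef_rot: [-0.0, 0.743, 0.669, -0.0]
contact_force: [0.1, 0.2, -0.4]
width: 32.6
grasp_force: 0.0
```

```bash
python3 -m jog '[{"dx":0,"dy":0,"dz":0,"twist":0},{"dx":0,"dy":0,"dz":0,"twist":0},{"dx":0,"dy":0,"dz":0,"twist":0},{"dx":0,"dy":0,"dz":0,"twist":0}]' 1; python3 -m jog '[{"dx":0,"dy":0,"dz":-10,"twist":0},{"dx":0,"dy":0,"dz":-40,"twist":0},{"dx":0,"dy":0,"dz":-80,"twist":0},{"dx":0,"dy":0,"dz":-120,"twist":0},{"dx":0,"dy":0,"dz":-160,"twist":0},{"dx":0,"dy":0,"dz":-185,"twist":0},{"dx":0,"dy":0,"dz":-185,"twist":0}]' 1;  python3 - <<'E'
from h import *
p=vision.grab_frame('wrist');save(p,'w2.png')
s=robot.observe();print(s['ee_pos'],s['qpos'].round(2),tool(np.array([523,193,0])-np.r_[s['ee_pos'][:2],0]))
E
```

```text
t: 6.05
ee_pos: [529.3, -197.4, 21.6]
eef_rot: [-0.0, 0.743, 0.669, 0.0]
contact_force: [0.2, -0.2, -1.2]
width: 9.8
grasp_force: 30.0
t: 6.75
ee_pos: [531.8, -198.4, 211.4]
eef_rot: [0.003, 0.743, 0.669, 0.002]
contact_force: [0.2, 0.5, -1.6]
width: 9.4
grasp_force: 30.0
[ 530.23722302 -197.70912949  208.69833782] [ 0.06  0.34  0.31  1.81 -0.12  1.    0.31] [ 3.878e+02 -4.830e+01 -3.000e-01]
```

```bash
python3 -m jog '[{"dx":30,"dy":-4,"dz":0,"twist":1},{"dx":70,"dy":-9,"dz":0,"twist":3},{"dx":110,"dy":-14,"dz":0,"twist":5},{"dx":140,"dy":-18,"dz":0,"twist":7},{"dx":160,"dy":-20,"dz":0,"twist":8},{"dx":170,"dy":-21,"dz":0,"twist":8},{"dx":170,"dy":-21,"dz":0,"twist":8},{"dx":170,"dy":-21,"dz":0,"twist":8}]' 1;  python3 - <<'E'
from h import *
p=vision.grab_frame('wrist');save(p,'w3.png')
s=robot.observe();print(s['ee_pos'],s['eef_rot'])
print(rect(p,'tray',15,(523,193),True),rect(p,'cover',170,(530,-28),True),find(p,'slot_a'))
E
```

```text
t: 7.6
ee_pos: [525.7, -27.5, 205.9]
eef_rot: [-0.0, 0.788, 0.615, -0.001]
contact_force: [-0.2, 0.6, -2.6]
width: 9.4
grasp_force: 30.0
[525.88272826 -27.95994234 206.15972458] [ 8.15737895e-05  7.88749959e-01  6.14713731e-01 -7.23497714e-04]
[(0.81, array([513.6, 155.8]), array([ 88.5, 141.1]), 73.5)] [(0.91, array([536.4,  13. ]), array([122.9, 168.5]), 75.9)] [(0.92, [275.4, 215.8, 7.3]), (0.78, [540.8, 23.4, 193.4]), (0.64, [664.0, -387.8, 5.9])]
```

View pics/w3.png

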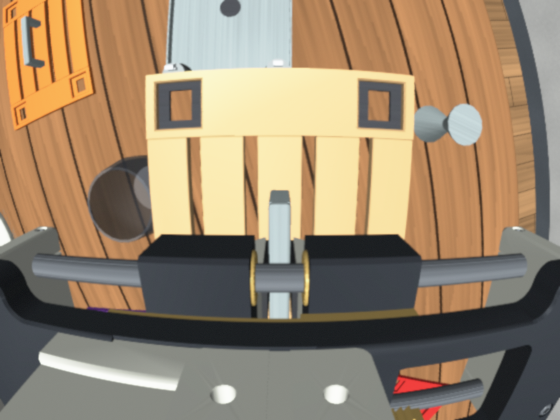

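The wrist view shows the held cover's front recesses at px (180,104) and (381,104), with the tray cut off at the top. I'll back off and rise to see the tray posts beyond the cover.

```bash
python3 -m jog '[{"dx":-40,"dy":0,"dz":-25,"twist":0},{"dx":-80,"dy":0,"dz":-50,"twist":0},{"dx":-120,"dy":0,"dz":-80,"twist":0},{"dx":-140,"dy":0,"dz":-100,"twist":0},{"dx":-140,"dy":0,"dz":-100,"twist":0},{"dx":-140,"dy":0,"dz":-100,"twist":0}]' 1;  python3 - <<'E'
from h import *
p=vision.grab_frame('wrist')
s=robot.observe();print(s['ee_pos'],s['eef_rot'])
print(p['camera_matrix'],np.round(p['extrinsics'],3))
a=cv2.resize(cv2.cvtColor(p['frame'],cv2.COLOR_RGB2BGR)[0:120,140:400],(780,360),interpolation=cv2.INTER_CUBIC)
q=vision.grab_frame('scene')
b=cv2.resize(cv2.cvtColor(q['frame'],cv2.COLOR_RGB2BGR)[220:290,275:405],(446,240),interpolation=cv2.INTER_CUBIC)
q=vision.grab_frame('side')
c=cv2.resize(cv2.cvtColor(q['frame'],cv2.COLOR_RGB2BGR)[235:305,212:302],(309,240),interpolation=cv2.INTER_CUBIC)
o=np.zeros((600,780,3),np.uint8);o[:360]=a;o[360:,:446]=b;o[360:,460:769]=c
cv2.imwrite('pics/w4.png',o)
E
```

```text
t: 8.4
ee_pos: [492.2, -162.5, 306.9]
eef_rot: [0.0, 0.789, 0.615, 0.001]
contact_force: [-1.0, 1.3, -2.5]
width: 9.2
grasp_force: 30.0
[ 492.00034233 -161.21066183  306.00029838] [-6.87155952e-04  7.88185540e-01  6.15437310e-01 -1.18255266e-05]
[[325.1922621    0.         279.22332143]
 [  0.         325.1922621  209.50319309]
 [  0.           0.           1.        ]] [[ 9.70000e-01 -2.45000e-01  1.00000e-03 -5.17674e+02]
 [-2.38000e-01 -9.40000e-01  2.46000e-01 -8.61910e+01]
 [-5.90000e-02 -2.38000e-01 -9.69000e-01  4.58834e+02]
 [ 0.00000e+00  0.00000e+00  0.00000e+00  1.00000e+00]]
```

View pics/w4.png

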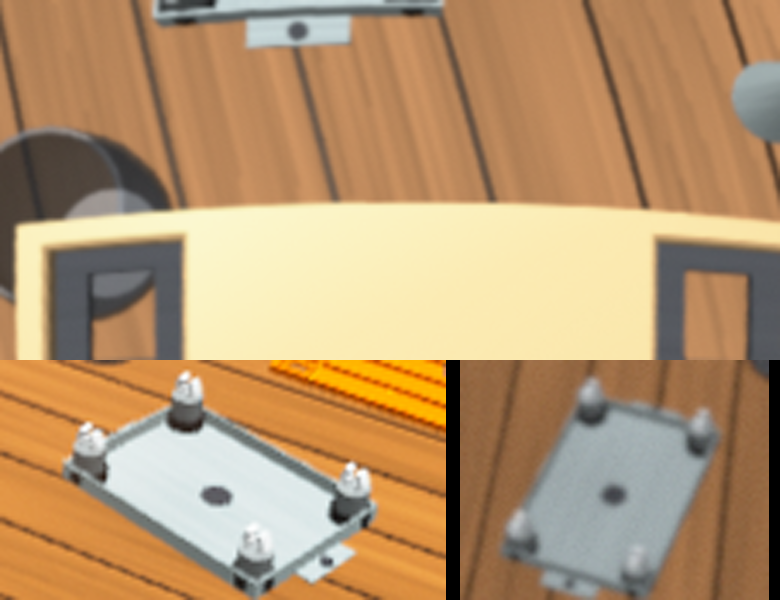

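The scene crop shows post tops at about (186,378), (90,428), (352,468), (256,528) in crop px. The side crop shows them at about (592,383), (704,416), (519,516), (638,552).

Run:
```python
from h import *
T=np.array([[55,82],[55,-82],[-55,-82],[-55,82]],float)
for cam,pts in (('scene',[(275+x/3.431,220+(y-360)/3.429) for x,y in [(186,377),(90,426),(352,466),(256,526)]]),('side',[(212+(x-460)/3.433,235+(y-360)/3.429) for x,y in [(592,381),(704,413),(519,513),(638,549)]])):
    p=vision.grab_frame(cam)
    w=np.array([ray(p,u-.3,v-.3,46)[:2] for u,v in pts]);c=w.mean(0)
    print(cam,w.round(1).tolist())
    best=None
    for a in np.arange(-30,10,.1):
        r=np.deg2rad(a);R=np.array([[np.cos(r),-np.sin(r)],[np.sin(r),np.cos(r)]])
        m=T@R.T+c
        e=sum(np.min(np.linalg.norm(w-k,axis=1))**2 for k in m)
        if best is None or e<best[0]: best=(e,a)
    print(c.round(1),best)
s=robot.observe();print(s['ee_pos'])
```

```text
scene [[452.4, 123.2], [554.4, 95.3], [491.6, 279.8], [595.4, 252.5]]
[523.5 187.7] (np.float64(18.242087988120534), np.float64(-14.49999999999978))
side [[552.6, 92.3], [445.5, 121.4], [595.8, 249.4], [488.2, 278.0]]
[520.6 185.3] (np.float64(3.574516718030048), np.float64(-15.19999999999979))
[ 492.09788825 -160.54000388  305.55247239]
```

```bash
python3 -m jog '[{"dx":30,"dy":-5,"dz":0,"twist":0},{"dx":70,"dy":-11,"dz":10,"twist":0},{"dx":115,"dy":-19,"dz":20,"twist":0.7},{"dx":160,"dy":-26,"dz":30,"twist":0.7},{"dx":205,"dy":-33,"dz":40,"twist":0.7},{"dx":250,"dy":-40,"dz":55,"twist":0.7},{"dx":290,"dy":-47,"dz":75,"twist":0.7},{"dx":320,"dy":-52,"dz":105,"twist":0.7},{"dx":337,"dy":-54,"dz":140,"twist":0.7},{"dx":344,"dy":-55,"dz":175,"twist":0.7},{"dx":344,"dy":-55,"dz":200,"twist":0.7},{"dx":344,"dy":-55,"dz":206,"twist":0.7}]' 1; python3 -m jog '[{"dx":0,"dy":0,"dz":0,"twist":0},{"dx":0,"dy":0,"dz":0,"twist":0},{"dx":0,"dy":0,"dz":0,"twist":0}]' 1
python3 - <<'E'
from h import *
p=vision.grab_frame('wrist')
s=robot.observe();print(s['ee_pos'],s['eef_rot'])
a=cv2.cvtColor(p['frame'],cv2.COLOR_RGB2BGR)[50:150,140:420]
cv2.imwrite('pics/w5.png',cv2.resize(a,(784,280),interpolation=cv2.INTER_CUBIC))
import pickle;pickle.dump(p,open('w5.pkl','wb'))
E
```

```text
t: 9.85
ee_pos: [519.1, 185.3, 96.8]
eef_rot: [-0.001, 0.791, 0.612, -0.004]
contact_force: [-0.3, -1.3, -1.6]
width: 9.3
grasp_force: 30.0
t: 10.15
ee_pos: [523.8, 185.5, 102.4]
eef_rot: [0.0, 0.792, 0.61, 0.002]
contact_force: [1.2, 0.1, -2.0]
width: 9.5
grasp_force: 30.0
[523.69813963 185.44315701 102.40167254] [3.72863511e-04 7.92062164e-01 6.10438477e-01 1.50156089e-03]
```

View pics/w5.png

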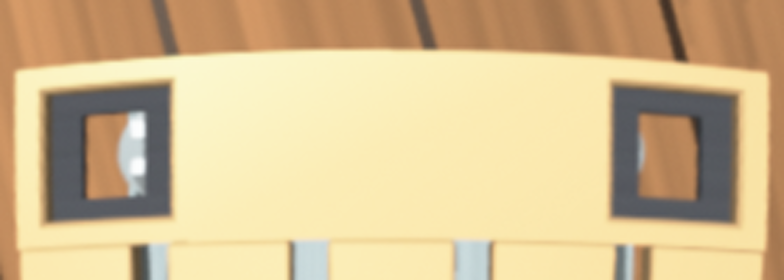

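The crop shows the left post at px (118–146, 147), peeking out at its slot's right side. The right post's edge is at (645,152), at its slot's left side. Slot centres are about (114,157) and (669,153).

```bash
cat > m.py <<'E'
from h import *
import pickle
def frame_xy(P,s):  # in tool axes about TCP
    return tool(np.r_[P[:2],0]-np.r_[s['ee_pos'][:2],0])[:2]
E
python3 - <<'E'
from m import *
p=pickle.load(open('w5.pkl','rb'));s=robot.observe()
f=lambda x,y,z:frame_xy(ray(p,140+x/2.8-.3,50+y/2.8-.3,z,True),s)
zu=s['ee_pos'][2]-21
for z in (zu+5,zu+8): print('recess outer',z,f(108,151,z),f(674,149,z))
print('slots',f(115,157,zu+5),f(669,155,zu+5))
print('pillar z30',f(118,152,30),f(645,152,30)); print('barb z36',f(118,152,36),f(645,152,36));print('tops L',f(138,127,46),f(138,166,46))
E
```

```text
recess outer 86.401672539948 [ 81.7 -54.8] [82.  56.2]
recess outer 89.401672539948 [ 81.4 -53.9] [81.8 55.2]
slots [ 80.4 -53.4] [80.8 55.1]
pillar z30 [ 86.3 -69.8] [85.9 66.2]
barb z36 [ 85.7 -67.9] [85.4 64.5]
tops L [ 90.7 -59.8] [ 81.1 -59.9]
```

```bash
python3 -m jog '[{"dx":2,"dy":-1.3,"dz":0,"twist":0},{"dx":4.2,"dy":-2.6,"dz":5,"twist":0},{"dx":4.2,"dy":-2.6,"dz":15,"twist":0},{"dx":4.2,"dy":-2.6,"dz":25,"twist":0},{"dx":4.2,"dy":-2.6,"dz":27,"twist":0},{"dx":4.2,"dy":-2.6,"dz":27,"twist":0},{"dx":4.2,"dy":-2.6,"dz":27,"twist":0}]' 1
python3 - <<'E'
from h import *
p=vision.grab_frame('wrist')
s=robot.observe();print(s['ee_pos'],s['eef_rot'])
F=cv2.cvtColor(p['frame'],cv2.COLOR_RGB2BGR)
a=np.hstack([F[70:135,145:215],F[70:135,345:415]])
cv2.imwrite('pics/w6.png',cv2.resize(a,None,fx=5.6,fy=5.6,interpolation=cv2.INTER_CUBIC))
import pickle;pickle.dump(p,open('w6.pkl','wb'))
E
```

```text
t: 10.9
ee_pos: [521.0, 189.8, 73.5]
eef_rot: [-0.0, 0.792, 0.611, -0.0]
contact_force: [0.5, -0.0, -3.0]
width: 9.7
grasp_force: 30.0
[521.19107125 189.85330267  73.76667013] [4.29333926e-05 7.91995569e-01 6.10526828e-01 9.87038458e-05]
```

View pics/w6.png

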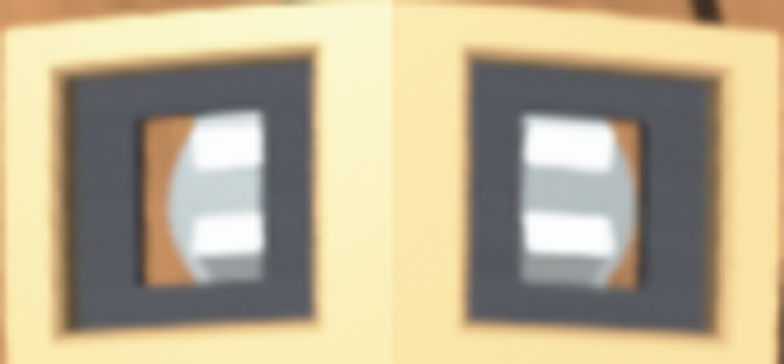

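Run:
```python
from m import *
p=pickle.load(open('w6.pkl','rb'));s=robot.observe()
def f(x,y,z):
    x/=5.6;y/=5.6
    return frame_xy(ray(p,(145+x if x<70 else 345+x-70)-.4,70+y-.4,z,True),s)
zu=s['ee_pos'][2]-21
print(zu,'recess',f(185,195,zu+8),f(593,192,zu+8),'slots',f(201,201,zu+5),f(582,204,zu+5))
print('pillar z30',f(168,200,30),f(635,202,30),'prong edge z46',f(191,187,46),f(613,187,46))
```

```text
52.76667012894525 recess [ 80.7 -54.5] [81.  54.8] slots [ 80.3 -53.8] [79.9 54.6]
pillar z30 [ 82.9 -66.3] [82.8 69.6] prong edge z46 [ 82.8 -58.5] [82.9 61.7]
```

```bash
python3 -m jog '[{"dx":1.2,"dy":0.7,"dz":0,"twist":0},{"dx":2.2,"dy":1.3,"dz":0,"twist":0},{"dx":2.2,"dy":1.3,"dz":3,"twist":0},{"dx":2.2,"dy":1.3,"dz":6,"twist":0},{"dx":2.2,"dy":1.3,"dz":8,"twist":0},{"dx":2.2,"dy":1.3,"dz":10,"twist":0},{"dx":2.2,"dy":1.3,"dz":10,"twist":0},{"dx":2.2,"dy":1.3,"dz":10,"twist":0}]' 1
python3 - <<'E'
from h import *
p=vision.grab_frame('wrist')
s=robot.observe();print(s['ee_pos'],s['eef_rot'],s['contact_force'],s['torque'])
F=cv2.cvtColor(p['frame'],cv2.COLOR_RGB2BGR)
a=np.hstack([F[70:135,145:215],F[70:135,345:415]])
cv2.imwrite('pics/w7.png',cv2.resize(a,None,fx=5.6,fy=5.6,interpolation=cv2.INTER_CUBIC))
E
```

```text
t: 11.75
ee_pos: [522.6, 191.5, 63.6]
eef_rot: [-0.0, 0.792, 0.611, -0.0]
contact_force: [-0.8, -0.8, -2.3]
width: 9.7
grasp_force: 30.0
[522.69625186 191.57743934  63.67056155] [-1.93179463e-05  7.91949398e-01  6.10586715e-01 -1.18568964e-04] [-0.31773138 -0.29708432 -2.86863984] [-0.20704176  0.09317223  0.04627822]
```

View pics/w7.png

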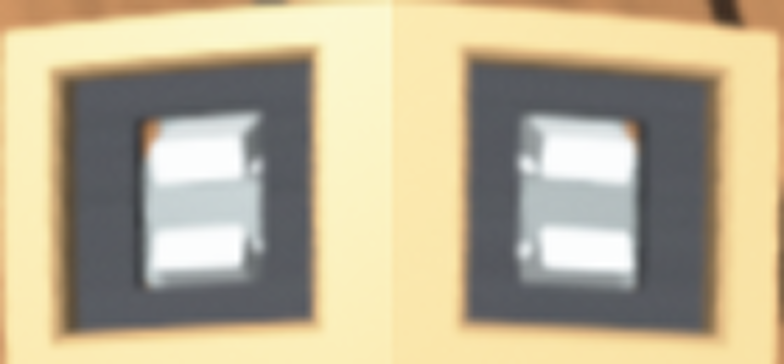

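Both posts stand centred in their slots, at about px (200,205) and (580,205). Lowering onto the barbs.

```bash
python3 -m jog '[{"dx":0,"dy":0,"dz":1,"twist":0},{"dx":0,"dy":0,"dz":2,"twist":0},{"dx":0,"dy":0,"dz":3,"twist":0},{"dx":0,"dy":0,"dz":3,"twist":0}]' 1
```

```text
t: 12.2
ee_pos: [523.0, 191.2, 60.9]
eef_rot: [0.0, 0.792, 0.61, -0.0]
contact_force: [-0.1, -3.4, 1.9]
width: 9.5
grasp_force: 30.0
```

```bash
python3 -m jog '[{"dx":0,"dy":0,"dz":0.5,"twist":0},{"dx":0,"dy":0,"dz":1,"twist":0},{"dx":0,"dy":0,"dz":1,"twist":0}]' 1
```

```text
t: 12.5
ee_pos: [523.1, 191.4, 60.0]
eef_rot: [0.0, 0.792, 0.61, 0.0]
contact_force: [-0.1, -3.0, 4.8]
width: 10.0
grasp_force: 30.0
```

```bash
python3 -m jog '[{"dx":0,"dy":0,"dz":0,"twist":0},{"dx":0,"dy":0,"dz":0,"twist":0},{"dx":0,"dy":0,"dz":0,"twist":0},{"dx":0,"dy":0,"dz":0,"twist":0},{"dx":0,"dy":0,"dz":0,"twist":0},{"dx":0,"dy":0,"dz":-10,"twist":0},{"dx":0,"dy":0,"dz":-30,"twist":0},{"dx":0,"dy":0,"dz":-50,"twist":0},{"dx":0,"dy":0,"dz":-60,"twist":0},{"dx":0,"dy":0,"dz":-60,"twist":0}]' 0.6
python3 - <<'E'
from m import *
p=vision.grab_frame('wrist')
s=robot.observe();print(s['ee_pos'],s['eef_rot'],s['contact_force'],s['width'])
print(find(p,'slot_a',5),find(p,'cover',4),rect(p,'cover',48,(523,190),True))
save(p,'w8.png');pickle.dump(p,open('w8.pkl','wb'))
E
```

```text
t: 13.5
ee_pos: [524.2, 192.2, 121.7]
eef_rot: [0.0, 0.792, 0.611, 0.002]
contact_force: [0.3, 0.3, -0.3]
width: 36.9
grasp_force: 0.0
[523.31709516 191.92888684 120.52306072] [1.72611611e-04 7.91953446e-01 6.10580756e-01 9.21777284e-04] [-0.12383753  0.22252151 -1.24378933] 36.93464272155842
[(0.93, [301.8, 271.2, 7.4]), (0.69, [532.0, 228.7, 48.0])] [(0.8, [297.1, 270.2, 10.5]), (0.65, [535.3, 228.2, 50.2])] [(0.76, array([531.4, 222.1]), array([133.1, 148.2]), 75.3)]
```

View pics/w8.png

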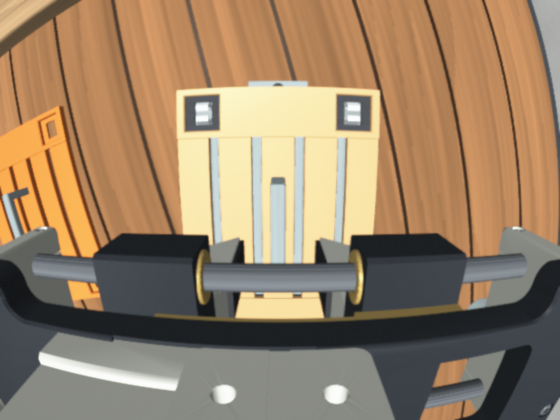

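The cover is seated on the barbs, with posts showing in both front slots at px (202,112) and (353,112). The handle is free.

```bash
python3 - <<'E'
from m import *
p=pickle.load(open('w8.pkl','rb'));s=robot.observe()
for u,v in ((202,112),(353,112)): print(frame_xy(ray(p,u,v,48,True),s))
print(s['ee_pos'])
E
python3 -m jog '[{"dx":20,"dy":20,"dz":0,"twist":0},{"dx":52,"dy":55,"dz":0,"twist":0},{"dx":52,"dy":55,"dz":20,"twist":0},{"dx":52,"dy":55,"dz":40,"twist":0},{"dx":52,"dy":55,"dz":52,"twist":0},{"dx":52,"dy":55,"dz":60,"twist":0},{"dx":52,"dy":55,"dz":63,"twist":0},{"dx":52,"dy":55,"dz":63,"twist":0},{"dx":52,"dy":55,"dz":63,"twist":0}]' 1
```

```text
[ 81.  -53.1]
[80.8 55.6]
[522.01469072 191.40510778 118.805814  ]
t: 14.6
ee_pos: [589.7, 228.1, 57.5]
eef_rot: [0.0, 0.792, 0.611, 0.001]
contact_force: [-0.5, 0.3, -0.7]
width: 0.2
grasp_force: 0.0
```

```bash
J="python3 -m jog"; python3 -m jog '[{"dx":0,"dy":0,"dz":3,"twist":0},{"dx":0,"dy":0,"dz":6,"twist":0},{"dx":0,"dy":0,"dz":7,"twist":0},{"dx":0,"dy":0,"dz":8,"twist":0},{"dx":0,"dy":0,"dz":9,"twist":0}]' 1;python3 -m jog '[{"dx":0,"dy":0,"dz":1,"twist":0},{"dx":0,"dy":0,"dz":1,"twist":0}]' 1; python3 -m jog '[{"dx":0,"dy":0,"dz":1,"twist":0},{"dx":0,"dy":0,"dz":1,"twist":0}]' 1
```

```text
t: 15.1
ee_pos: [589.2, 228.0, 47.7]
eef_rot: [-0.0, 0.792, 0.611, 0.0]
contact_force: [-0.5, 0.1, 0.2]
width: 0.1
grasp_force: 0.0
t: 15.3
ee_pos: [589.3, 228.0, 46.8]
eef_rot: [-0.0, 0.792, 0.611, 0.0]
contact_force: [-0.2, 0.8, 2.0]
width: 0.7
grasp_force: 0.7
t: 15.5
ee_pos: [589.4, 228.0, 45.9]
eef_rot: [0.0, 0.792, 0.611, 0.0]
contact_force: [0.1, -0.3, 2.1]
width: 0.7
grasp_force: 1.3
```

```bash
for i in 1; do :; done; python3 -m jog '[{"dx":0,"dy":0,"dz":1,"twist":0},{"dx":0,"dy":0,"dz":1,"twist":0}]' 1 | grep -E "ee_pos|force";python3 -m jog '[{"dx":0,"dy":0,"dz":1,"twist":0},{"dx":0,"dy":0,"dz":1,"twist":0}]' 1| grep -E "ee_pos|force"; python3 -m jog '[{"dx":0,"dy":0,"dz":1,"twist":0},{"dx":0,"dy":0,"dz":1,"twist":0}]' 1| grep -E "ee_pos|force"
```

```text
ee_pos: [589.5, 228.1, 44.9]
contact_force: [-0.4, -0.7, 3.7]
grasp_force: 1.9
ee_pos: [589.6, 228.1, 44.0]
contact_force: [-0.5, 0.0, 5.2]
grasp_force: 2.4
ee_pos: [589.6, 228.1, 43.1]
contact_force: [-1.5, -0.3, 5.8]
grasp_force: 2.8
```

```bash
python3 -m jog '[{"dx":0,"dy":0,"dz":0.7,"twist":0},{"dx":0,"dy":0,"dz":0.7,"twist":0}]' 1 | grep -E "ee_pos|ct_force";python3 -m jog '[{"dx":0,"dy":0,"dz":0.7,"twist":0},{"dx":0,"dy":0,"dz":0.7,"twist":0}]' 1| grep -E "ee_pos|ct_force"; python3 -m jog '[{"dx":0,"dy":0,"dz":0.7,"twist":0},{"dx":0,"dy":0,"dz":0.7,"twist":0}]' 1| grep -E "ee_pos|ct_force"
```

```text
ee_pos: [589.7, 228.2, 42.6]
contact_force: [-1.1, -0.3, 7.4]
ee_pos: [589.8, 228.2, 42.0]
contact_force: [-1.0, -0.7, 7.3]
ee_pos: [589.9, 228.3, 41.4]
contact_force: [-1.0, -0.4, 8.2]
```

```bash
python3 -m jog '[{"dx":0,"dy":0,"dz":0.6,"twist":0},{"dx":0,"dy":0,"dz":0.6,"twist":0}]' 1 | grep -E "ee_pos|ct_force";python3 -m jog '[{"dx":0,"dy":0,"dz":0.6,"twist":0},{"dx":0,"dy":0,"dz":0.6,"twist":0}]' 1| grep -E "ee_pos|ct_force"; python3 -m jog '[{"dx":0,"dy":0,"dz":0.6,"twist":0},{"dx":0,"dy":0,"dz":0.6,"twist":0}]' 1| grep -E "ee_pos|ct_force"
```

```text
ee_pos: [589.9, 228.3, 41.0]
contact_force: [-2.1, -0.0, 8.2]
ee_pos: [590.0, 228.3, 40.4]
contact_force: [-1.4, 0.0, 9.1]
ee_pos: [589.9, 228.1, 39.3]
contact_force: [0.4, 0.5, -0.0]
```

```bash
python3 -m jog '[{"dx":0,"dy":0,"dz":-15,"twist":0},{"dx":0,"dy":-20,"dz":-25,"twist":0},{"dx":0,"dy":-65,"dz":-25,"twist":0},{"dx":0,"dy":-110,"dz":-25,"twist":0},{"dx":0,"dy":-110,"dz":-20,"twist":0},{"dx":0,"dy":-110,"dz":-13,"twist":0},{"dx":0,"dy":-110,"dz":-10,"twist":0},{"dx":0,"dy":-110,"dz":-8,"twist":0},{"dx":0,"dy":-110,"dz":-7,"twist":0},{"dx":0,"dy":-110,"dz":-7,"twist":0}]' 1 | grep -E "t:|ee_pos|ct_force"
python3 -m jog '[{"dx":0,"dy":0,"dz":1,"twist":0},{"dx":0,"dy":0,"dz":2,"twist":0},{"dx":0,"dy":0,"dz":2,"twist":0}]' 1 | grep -E "ee_pos|ct_force";python3 -m jog '[{"dx":0,"dy":0,"dz":0.7,"twist":0},{"dx":0,"dy":0,"dz":0.7,"twist":0}]' 1| grep -E "ee_pos|ct_force"
```

```text
t: 18.3
ee_pos: [483.8, 255.5, 45.8]
eef_rot: [0.0, 0.792, 0.61, 0.0]
contact_force: [0.7, -0.4, 2.2]
ee_pos: [483.6, 255.6, 44.0]
contact_force: [1.1, -1.6, 2.9]
ee_pos: [483.4, 255.7, 43.4]
contact_force: [2.6, -2.3, 4.3]
```

```bash
python3 -m jog '[{"dx":0,"dy":0,"dz":0.7,"twist":0},{"dx":0,"dy":0,"dz":0.7,"twist":0}]' 1 | grep -E "ee_pos|ct_force";python3 -m jog '[{"dx":0,"dy":0,"dz":0.7,"twist":0},{"dx":0,"dy":0,"dz":0.7,"twist":0}]' 1| grep -E "ee_pos|ct_force"; python3 -m jog '[{"dx":0,"dy":0,"dz":0.7,"twist":0},{"dx":0,"dy":0,"dz":0.7,"twist":0}]' 1| grep -E "ee_pos|ct_force"; python3 -m jog '[{"dx":0,"dy":0,"dz":0.6,"twist":0},{"dx":0,"dy":0,"dz":0.6,"twist":0}]' 1| grep -E "ee_pos|ct_force"
```

```text
ee_pos: [483.3, 255.8, 42.6]
contact_force: [1.8, -2.4, 5.0]
ee_pos: [483.3, 255.8, 42.0]
contact_force: [1.1, -2.2, 5.4]
ee_pos: [483.3, 255.9, 41.4]
contact_force: [1.6, -1.7, 6.6]
ee_pos: [483.2, 255.9, 40.8]
contact_force: [0.8, -1.6, 7.1]
```

```bash
python3 -m jog '[{"dx":0,"dy":0,"dz":0.6,"twist":0},{"dx":0,"dy":0,"dz":0.6,"twist":0}]' 1 | grep -E "ee_pos|ct_force";python3 -m jog '[{"dx":0,"dy":0,"dz":0.6,"twist":0},{"dx":0,"dy":0,"dz":0.6,"twist":0}]' 1| grep -E "ee_pos|ct_force"; python3 -m jog '[{"dx":0,"dy":0,"dz":0.6,"twist":0},{"dx":0,"dy":0,"dz":0.6,"twist":0}]' 1| grep -E "ee_pos|ct_force"
```

```text
ee_pos: [483.2, 256.0, 40.3]
contact_force: [1.1, -2.4, 8.1]
ee_pos: [482.6, 255.9, 39.3]
contact_force: [0.5, 0.1, -0.7]
ee_pos: [482.4, 256.1, 38.5]
contact_force: [0.5, 0.2, 4.8]
```

```bash
python3 -m jog '[{"dx":0,"dy":0,"dz":-15,"twist":0},{"dx":-20,"dy":0,"dz":-28,"twist":0},{"dx":-65,"dy":0,"dz":-28,"twist":0},{"dx":-107,"dy":0,"dz":-28,"twist":0},{"dx":-107,"dy":0,"dz":-20,"twist":0},{"dx":-107,"dy":0,"dz":-14,"twist":0},{"dx":-107,"dy":0,"dz":-11,"twist":0},{"dx":-107,"dy":0,"dz":-9,"twist":0},{"dx":-107,"dy":0,"dz":-8,"twist":0},{"dx":-107,"dy":0,"dz":-8,"twist":0}]' 1 | grep -E "t:|ee_pos|ct_force"
python3 -m jog '[{"dx":0,"dy":0,"dz":1,"twist":0},{"dx":0,"dy":0,"dz":1.5,"twist":0},{"dx":0,"dy":0,"dz":1.5,"twist":0}]' 1 | grep -E "ee_pos|ct_force";python3 -m jog '[{"dx":0,"dy":0,"dz":0.7,"twist":0},{"dx":0,"dy":0,"dz":0.7,"twist":0}]' 1| grep -E "ee_pos|ct_force";python3 -m jog '[{"dx":0,"dy":0,"dz":0.7,"twist":0},{"dx":0,"dy":0,"dz":0.7,"twist":0}]' 1| grep -E "ee_pos|ct_force"
```

```text
t: 21.2
ee_pos: [455.6, 153.3, 46.4]
eef_rot: [-0.0, 0.792, 0.611, -0.0]
contact_force: [0.7, -0.6, -1.0]
ee_pos: [455.7, 152.9, 45.3]
contact_force: [-1.3, 1.7, 1.1]
ee_pos: [455.7, 152.8, 44.5]
contact_force: [-0.6, 1.6, 2.8]
ee_pos: [455.8, 152.7, 43.8]
contact_force: [-0.3, 2.6, 4.0]
```

```bash
python3 -m jog '[{"dx":0,"dy":0,"dz":0.8,"twist":0},{"dx":0,"dy":0,"dz":0.8,"twist":0}]' 1 | grep -E "ee_pos|ct_force";python3 -m jog '[{"dx":0,"dy":0,"dz":0.8,"twist":0},{"dx":0,"dy":0,"dz":0.8,"twist":0}]' 1| grep -E "ee_pos|ct_force"; python3 -m jog '[{"dx":0,"dy":0,"dz":0.7,"twist":0},{"dx":0,"dy":0,"dz":0.7,"twist":0}]' 1| grep -E "ee_pos|ct_force"; python3 -m jog '[{"dx":0,"dy":0,"dz":0.6,"twist":0},{"dx":0,"dy":0,"dz":0.6,"twist":0}]' 1| grep -E "ee_pos|ct_force"
```

```text
ee_pos: [455.8, 152.6, 43.0]
contact_force: [-1.0, 1.9, 4.8]
ee_pos: [455.9, 152.6, 42.3]
contact_force: [-1.1, 1.5, 4.2]
ee_pos: [455.9, 152.6, 41.6]
contact_force: [-1.1, 1.7, 6.5]
ee_pos: [455.9, 152.5, 41.1]
contact_force: [-1.0, 2.0, 8.9]
```

```bash
python3 -m jog '[{"dx":0,"dy":0,"dz":0.5,"twist":0},{"dx":0,"dy":0,"dz":0.5,"twist":0}]' 1 | grep -E "ee_pos|ct_force";python3 -m jog '[{"dx":0,"dy":0,"dz":0.5,"twist":0},{"dx":0,"dy":0,"dz":0.5,"twist":0}]' 1| grep -E "ee_pos|ct_force"; python3 -m jog '[{"dx":0,"dy":0,"dz":0.5,"twist":0},{"dx":0,"dy":0,"dz":0.5,"twist":0}]' 1| grep -E "ee_pos|ct_force"
```

```text
ee_pos: [455.9, 152.6, 40.7]
contact_force: [-1.3, 0.6, 8.1]
ee_pos: [455.9, 152.6, 40.2]
contact_force: [-1.3, 1.2, 8.3]
ee_pos: [455.9, 152.6, 39.8]
contact_force: [-1.9, 1.0, 9.5]
```

```bash
python3 -m jog '[{"dx":0,"dy":0,"dz":0.5,"twist":0},{"dx":0,"dy":0,"dz":0.5,"twist":0}]' 1 | grep -E "ee_pos|ct_force";python3 -m jog '[{"dx":0,"dy":0,"dz":0.5,"twist":0},{"dx":0,"dy":0,"dz":0.5,"twist":0}]' 1| grep -E "ee_pos|ct_force"; python3 -m jog '[{"dx":0,"dy":0,"dz":0.4,"twist":0},{"dx":0,"dy":0,"dz":0.4,"twist":0}]' 1| grep -E "ee_pos|ct_force"
```

```text
ee_pos: [455.9, 152.6, 39.3]
contact_force: [-1.3, 2.1, 10.2]
ee_pos: [456.0, 152.5, 38.9]
contact_force: [-2.4, 2.1, 10.4]
ee_pos: [456.0, 152.5, 38.5]
contact_force: [-2.0, 1.1, 10.8]
```

```bash
python3 -m jog '[{"dx":0,"dy":0,"dz":0.4,"twist":0},{"dx":0,"dy":0,"dz":0.4,"twist":0}]' 1 | grep -E "ee_pos|ct_force";python3 -m jog '[{"dx":0,"dy":0,"dz":0.4,"twist":0},{"dx":0,"dy":0,"dz":0.4,"twist":0}]' 1| grep -E "ee_pos|ct_force"
```

```text
ee_pos: [456.0, 152.5, 38.2]
contact_force: [-3.1, 1.4, 12.1]
ee_pos: [456.0, 152.4, 37.5]
contact_force: [-0.1, 0.4, 3.0]
```

```bash
python3 -m jog '[{"dx":0,"dy":0,"dz":0.4,"twist":0},{"dx":0,"dy":0,"dz":0.4,"twist":0}]' 1 | grep -E "ee_pos|ct_force"
```

```text
ee_pos: [455.9, 152.4, 36.9]
contact_force: [-1.5, 0.9, 6.8]
```

```bash
python3 -m jog '[{"dx":0,"dy":0,"dz":-15,"twist":0},{"dx":0,"dy":20,"dz":-28,"twist":0},{"dx":0,"dy":65,"dz":-28,"twist":0},{"dx":0,"dy":110,"dz":-28,"twist":0},{"dx":0,"dy":110,"dz":-20,"twist":0},{"dx":0,"dy":110,"dz":-14,"twist":0},{"dx":0,"dy":110,"dz":-11,"twist":0},{"dx":0,"dy":110,"dz":-9,"twist":0},{"dx":0,"dy":110,"dz":-9,"twist":0}]' 1 | grep -E "t:|ee_pos|ct_force"
python3 -m jog '[{"dx":0,"dy":0,"dz":1,"twist":0},{"dx":0,"dy":0,"dz":1.5,"twist":0},{"dx":0,"dy":0,"dz":1.5,"twist":0}]' 1 | grep -E "ee_pos|ct_force";python3 -m jog '[{"dx":0,"dy":0,"dz":0.7,"twist":0},{"dx":0,"dy":0,"dz":0.7,"twist":0}]' 1| grep -E "ee_pos|ct_force";python3 -m jog '[{"dx":0,"dy":0,"dz":0.7,"twist":0},{"dx":0,"dy":0,"dz":0.7,"twist":0}]' 1| grep -E "ee_pos|ct_force"
```

```text
t: 25.4
ee_pos: [560.6, 124.9, 45.2]
eef_rot: [-0.0, 0.792, 0.611, -0.001]
contact_force: [0.3, 0.2, 0.4]
ee_pos: [562.0, 124.7, 44.4]
contact_force: [0.0, 0.3, 0.1]
ee_pos: [562.0, 124.5, 43.5]
contact_force: [0.4, 0.1, 0.0]
ee_pos: [562.1, 124.5, 42.9]
contact_force: [0.5, 0.2, 1.1]
```

```bash
python3 -m jog '[{"dx":0,"dy":0,"dz":0.8,"twist":0},{"dx":0,"dy":0,"dz":0.8,"twist":0}]' 1 | grep -E "ee_pos|ct_force";python3 -m jog '[{"dx":0,"dy":0,"dz":0.8,"twist":0},{"dx":0,"dy":0,"dz":0.8,"twist":0}]' 1| grep -E "ee_pos|ct_force"; python3 -m jog '[{"dx":0,"dy":0,"dz":0.7,"twist":0},{"dx":0,"dy":0,"dz":0.7,"twist":0}]' 1| grep -E "ee_pos|ct_force"; python3 -m jog '[{"dx":0,"dy":0,"dz":0.6,"twist":0},{"dx":0,"dy":0,"dz":0.6,"twist":0}]' 1| grep -E "ee_pos|ct_force"
```

```text
ee_pos: [562.1, 124.4, 42.1]
contact_force: [-0.3, -1.4, 3.4]
ee_pos: [562.1, 124.4, 41.3]
contact_force: [-0.5, -1.0, 3.8]
ee_pos: [562.3, 124.4, 40.6]
contact_force: [0.1, -0.9, 5.4]
ee_pos: [562.3, 124.3, 40.1]
contact_force: [-1.3, -1.5, 6.0]
```

```bash
python3 -m jog '[{"dx":0,"dy":0,"dz":0.6,"twist":0},{"dx":0,"dy":0,"dz":0.6,"twist":0}]' 1 | grep -E "ee_pos|ct_force";python3 -m jog '[{"dx":0,"dy":0,"dz":0.6,"twist":0},{"dx":0,"dy":0,"dz":0.6,"twist":0}]' 1| grep -E "ee_pos|ct_force"; python3 -m jog '[{"dx":0,"dy":0,"dz":0.6,"twist":0},{"dx":0,"dy":0,"dz":0.6,"twist":0}]' 1| grep -E "ee_pos|ct_force"
```

```text
ee_pos: [562.3, 124.3, 39.6]
contact_force: [-0.3, -1.4, 6.5]
ee_pos: [562.4, 124.3, 39.1]
contact_force: [-1.3, -0.9, 6.4]
ee_pos: [562.4, 124.3, 38.6]
contact_force: [-1.3, -0.6, 7.7]
```

```bash
python3 -m jog '[{"dx":0,"dy":0,"dz":0.6,"twist":0},{"dx":0,"dy":0,"dz":0.6,"twist":0}]' 1 | grep -E "ee_pos|ct_force";python3 -m jog '[{"dx":0,"dy":0,"dz":0.5,"twist":0},{"dx":0,"dy":0,"dz":0.5,"twist":0}]' 1| grep -E "ee_pos|ct_force"; python3 -m jog '[{"dx":0,"dy":0,"dz":0.5,"twist":0},{"dx":0,"dy":0,"dz":0.5,"twist":0}]' 1| grep -E "ee_pos|ct_force"
```

```text
ee_pos: [562.4, 124.3, 38.1]
contact_force: [-1.5, -1.3, 8.1]
ee_pos: [562.5, 124.3, 37.7]
contact_force: [-2.1, -1.6, 9.3]
ee_pos: [562.2, 124.5, 36.5]
contact_force: [0.9, -0.4, 5.2]
```

All four corners have shown a click drop. I'll lift and look once, then check the heights.

```bash
python3 -m jog '[{"dx":0,"dy":0,"dz":-20,"twist":0},{"dx":0,"dy":0,"dz":-60,"twist":0},{"dx":-30,"dy":-25,"dz":-100,"twist":0},{"dx":-70,"dy":-50,"dz":-140,"twist":0},{"dx":-70,"dy":-55,"dz":-180,"twist":0},{"dx":-70,"dy":-55,"dz":-200,"twist":0},{"dx":-70,"dy":-55,"dz":-200,"twist":0},{"dx":-70,"dy":-55,"dz":-200,"twist":0}]' 1 | grep -E "t:|ee_pos|ct_force"
python3 - <<'E'
from m import *
p=vision.grab_frame('wrist');print(rect(p,'cover',38,(523,190),True),find(p,'cover'))
pickle.dump(p,open('w9.pkl','wb'))
F=cv2.cvtColor(p['frame'],cv2.COLOR_RGB2BGR)[:300,120:440]
o=np.zeros((600,800,3),np.uint8);o[:450,:480]=cv2.resize(F,(480,450))
for i,(c,r) in enumerate((('scene',(210,300,270,410)),('side',(230,310,205,310)))):
    q=vision.grab_frame(c);g=cv2.cvtColor(q['frame'],cv2.COLOR_RGB2BGR)[r[0]:r[1],r[2]:r[3]]
    k=315/g.shape[1];g=cv2.resize(g,None,fx=k,fy=k,interpolation=cv2.INTER_CUBIC)
    y=i*300;o[y:y+g.shape[0],485:485+g.shape[1]]=g
cv2.imwrite('pics/w9.png',o)
E
```

```text
t: 28.9
ee_pos: [490.9, 71.1, 236.4]
eef_rot: [-0.0, 0.792, 0.611, 0.0]
contact_force: [0.3, 0.0, -0.0]
[(0.79, array([522.8, 187.4]), array([197.2, 149.7]), 75.3)] [(0.96, [523.5, 180.5, 40.9]), (0.88, [271.3, 236.5, 11.4]), (0.85, [699.0, -441.2, 5.7])]
```

View pics/w9.png

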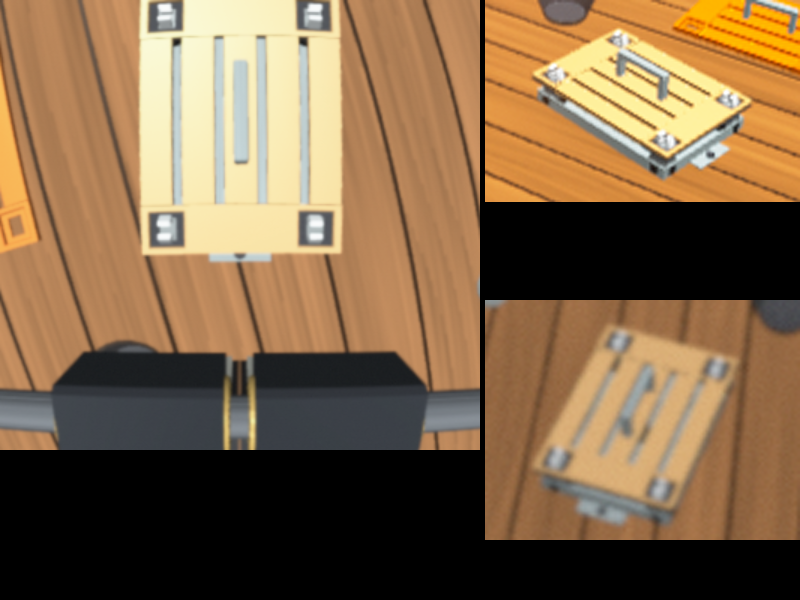

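All four posts stand through their slots (crop px (165,15), (315,15), (165,230), (315,230)) and the cover looks level. A gentle height probe at b and a will confirm it.

```bash
python3 -m jog '[{"dx":35,"dy":27,"dz":35,"twist":0},{"dx":70,"dy":55,"dz":70,"twist":0},{"dx":70,"dy":55,"dz":115,"twist":0},{"dx":70,"dy":55,"dz":155,"twist":0},{"dx":70,"dy":55,"dz":180,"twist":0},{"dx":70,"dy":55,"dz":191,"twist":0},{"dx":70,"dy":55,"dz":195,"twist":0},{"dx":70,"dy":55,"dz":196,"twist":0},{"dx":70,"dy":55,"dz":196,"twist":0}]' 1 | grep -E "t:|ee_pos|ct_force"; python3 -m jog '[{"dx":0,"dy":0,"dz":1,"twist":0},{"dx":0,"dy":0,"dz":1,"twist":0}]' 1| grep -E "ee_pos|ct_force"; python3 -m jog '[{"dx":0,"dy":0,"dz":1,"twist":0},{"dx":0,"dy":0,"dz":1,"twist":0}]' 1| grep -E "ee_pos|ct_force"
python3 -m jog '[{"dx":0,"dy":0,"dz":-20,"twist":0},{"dx":40,"dy":0,"dz":-20,"twist":0},{"dx":80,"dy":0,"dz":-20,"twist":0},{"dx":107,"dy":0,"dz":-20,"twist":0},{"dx":107,"dy":0,"dz":-12,"twist":0},{"dx":107,"dy":0,"dz":-6,"twist":0},{"dx":107,"dy":0,"dz":-2,"twist":0},{"dx":107,"dy":0,"dz":-2,"twist":0}]' 1| grep -E "ee_pos|ct_force"; python3 -m jog '[{"dx":0,"dy":0,"dz":1,"twist":0},{"dx":0,"dy":0,"dz":1,"twist":0}]' 1| grep -E "ee_pos|ct_force"; python3 -m jog '[{"dx":0,"dy":0,"dz":1,"twist":0},{"dx":0,"dy":0,"dz":1,"twist":0}]' 1| grep -E "ee_pos|ct_force"
```

```text
t: 30.05
ee_pos: [563.2, 124.7, 41.9]
eef_rot: [0.0, 0.792, 0.611, 0.001]
contact_force: [0.6, 0.0, 0.3]
ee_pos: [562.8, 124.7, 40.7]
contact_force: [0.1, -0.3, -0.0]
ee_pos: [562.1, 124.6, 38.8]
contact_force: [-0.1, 0.2, -0.3]
ee_pos: [588.4, 225.7, 39.4]
contact_force: [-0.2, 0.3, 0.1]
ee_pos: [589.4, 227.1, 39.7]
contact_force: [0.3, -0.7, -0.2]
ee_pos: [589.3, 227.8, 38.6]
contact_force: [-0.5, -0.1, 0.5]
```

```bash
python3 -m jog '[{"dx":0,"dy":0,"dz":-20,"twist":0},{"dx":0,"dy":0,"dz":-60,"twist":0},{"dx":0,"dy":0,"dz":-100,"twist":0},{"dx":0,"dy":0,"dz":-140,"twist":0},{"dx":0,"dy":0,"dz":-150,"twist":0},{"dx":0,"dy":0,"dz":-150,"twist":0},{"dx":0,"dy":0,"dz":-150,"twist":0}]' 1 | grep -E "t:|ee_pos|ct_force"; python3 -c "
from cell import robot
print(robot.job_done())"
```

```text
t: 32.35
ee_pos: [588.4, 227.8, 187.5]
eef_rot: [-0.0, 0.792, 0.611, -0.001]
contact_force: [-0.3, 0.3, -0.1]
the job is handed in; nothing more can be done
None
```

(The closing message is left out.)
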